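# Seat a rock core in the squareness gauge and hold it down for the reading

### The job

Take the longest of the three rock cores out of the wooden rack and lay it gently in the pair of V-blocks, short of the dial gauge, then slide it along until its end face is home against the stop and has pushed the gauge's plunger in. Press it straight down with about 15 N so that it bears firmly on both faces of the V, and finish like that: still holding it pressed down and against the stop while the gauge is read, not letting go. Leave the other cores, the brass ring and the caliper where they are.

Things in the scene. Friction and masses are not known exactly. Their poses are not given: they have to be found in the camera images.
- core_long_center (a point): centre of the core to be measured: a grey rock cylinder 48 mm in diameter and 100 mm long, about 0.48 kg, the longest of the three; its own x axis is the cylinder's axis (either end may go to the gauge). It lies level in one of the three notches of the rack.
- core_short_center (a point): centre of another rock core, 48 mm in diameter, 72 mm long, same rock, lying in another notch; to be left alone
- core_stub_center (a point): centre of the shortest rock core, 48 mm in diameter, 66 mm long, in another notch; to be left alone
- rack: fixed wooden core rack, 80 mm (x) by 300 mm (y), origin on the bench under its centre. On a 10 mm base board two notched strips at x -29 to -19 and +19 to +29 mm, 37 mm high above the bench, carry the cores along x in 90 degree notches at y -95, 0, +95 mm; a core's axis is 50 mm above the bench. Between the strips there is room beside a core down to the base board
- comparator: end-squareness gauge fixed to the bench: grey base plate 245 x 100 x 15 mm with two steel V-blocks in line, an upright with a stop button and a dial gauge lying face up (58 mm dial, centre at x +120 mm, top 99 mm above the bench). Origin on the bench under the middle between the V-blocks; x runs along the V towards stop and gauge, y across it, z up
- seat (a point): where the centre of the long core is when it is fully home: on the axis of the V, 68 mm above the bench, with the core's end face on the stop; same axes as the comparator
- stop_face (a point): centre of the face of the polished stop button (10 mm in diameter, rigid, friction about 0.1), which meets the middle of the core's end face; 50 mm along x from the seat. The upright that carries it starts 8 mm further, is 12 mm thick and 96 mm high above the bench
- plunger_tip (a point): tip of the gauge plunger (5 mm ball on a 4 mm spindle, along the comparator's x), 16 mm above the axis of the V; at rest it stands 5 mm nearer the core than the stop's face, so a core must be lowered at least 10 mm short of home and then slid along
- plunger (a joint): how far the gauge plunger is pushed in, m: 0 free, about 0.005 when the core's end is on the stop, 0.010 at most; spring about 0.6 N at 0 and 1.1 N at 0.005
- vee_left: left halves (comparator's +y side) of both V-blocks, origin and axes of the comparator. The two blocks, 70 mm wide, tops 55 mm above the bench, span x -48 to -26 and +26 to +48 mm; 90 degree V, 42 mm wide at the top. The 52 mm gap between the blocks leaves room for fingers beside the core
- vee_right: right halves (-y side) of both V-blocks, mirror image of the left; same origin and axes as the comparator. Ground steel, friction about 0.2. A core held off to one side loads one face and relieves the other, so any sideways push should be eased off before or while pressing down
- core_long: the same long core as point core_long_center (this origin is on its surface, 24 mm off the axis)
- sample_ring: bystander: brass soil-sample ring, 70 mm across, 20 mm high, lying on the bench; origin under its centre
- caliper: bystander: caliper lying on the bench, 225 mm long, 8 mm high; origin under the middle of its beam, beam along its x
Mind the look-alikes: they are no part of the job. Leave any pink or red look-alike of the core_long alone.

How it is judged:
On the way:
1. the long core lies down in the V of both blocks, along it, still short of the stop (x of core_long_center in the frame of seat between -0.045 and -0.003 m and y of core_long_center in the frame of seat between -0.004 and 0.004 m and z of core_long_center in the frame of seat below 0.004 m and angle between the x axis of core_long_center and the x axis of seat, either way round below 0.08 rad), for 0.1 s.
At the end, for the whole second after the job is handed in: Long core at rest in the V, within 2 mm of fully home (along, across, height) and 0.04 rad of its axis, plunger in by over 3 mm; fingers still on it and pressing, each V face (left, right) carrying 5 to 40 N (under 4 N by weight alone); all through the last second (x of core_long_center in the frame of seat between -0.002 and 0.002 m and y of core_long_center in the frame of seat between -0.002 and 0.002 m and z of core_long_center in the frame of seat between -0.002 and 0.002 m and angle between the x axis of core_long_center and the x axis of seat, either way round below 0.04 rad and value of joint plunger above 0.003 m and contact force between core_long and vee_left between 5 and 40 N and contact force between core_long and vee_right between 5 and 40 N and contact force between the fingers and core_long above 2 N and linear speed of core_long below 0.01 m/s); the arm keeps its last pose, push and grip.
It fails at once if another core is moved more than 15 mm (distance of any of core_short_center, core_stub_center from where it was at the start of the episode above 0.015 m).
It fails at once if the ring or the caliper is moved more than 20 mm (distance of any of sample_ring, caliper from where it was at the start of the episode above 0.02 m).
It fails at once if the core is knocked or dropped into the V-blocks (more than 100 N on a V face) (contact force between core_long and vee_left above 100 N or contact force between core_long and vee_right above 100 N).
It also fails if it takes over 56 s, if anything falls off the work surface, if the arm or the gripper's body presses on something with over 40 N, if the wrist force passes 120 N, or if a joint passes its speed limit or range.

### The arm

A 6-joint arm with a two-finger parallel gripper is mounted at the origin on the work surface. World frame = base frame: x ahead of the robot, y to its left, z up, the work surface at z = 0. Lengths are in m, angles in rad, forces in N, time in s.
With the tool pointing down it reaches from about 0.425 to 1.125 m from the base axis. Payload 14.9 kg.
Tool frame: the origin (TCP) lies on the centre line of the jaws, within the pads' length; the fingertips stand 8 mm ahead of it and the grasp point (between the pads) lies 11 mm behind it; z points along the fingers, y is the direction in which the jaws open and shut (so a half turn about z gives the same grasp; the last joint's range is limited). The gripper opens to 91 mm and grips with 3 to 60 N. Pads are 32 mm wide; open, the fingers measure 118 mm over their backs; the gripper's body (76 mm by 178 mm) begins 60 mm behind the grasp point.
Start: joints at [-1.23, 0.379, 1.734, -0, 1.028, -0.033], TCP at [0.256, -0.652, 0.222] pointing down, gripper open.
Joint ranges: [-2.77, 2.77], [-0.74, 2.19], [0, 2.66], [-1.06, 4.2], [0.31, 2.87], [-3.08, 3.08]. Speed limits (rad/s): [1.89, 1.89, 2.39, 3.14, 3.14, 3.14].

### API

Orientations are given as a unit quaternion [x, y, z, w].
In Python, from bench import ctrl gives the robot as it stands. The module is installed in compiled form; this text tells all that it offers.
- The arm moves only by the shell command python3 -m inch 'ROWS'. ROWS is JSON, a list of rows, each a list of 7 numbers: the opening, from 0 (shut) to 1 (fully open), then the shift along the world's x, y, z in mm, then the turn, a rotation vector about the world's x, y, z in degrees. A call has 1 to 12 rows; each row shifts and turns the commanded pose from where the row before left it; what a row does not reach is not made up. A row lasts 1/8 s, in which the tool goes at most 62.5 mm and 10.7 degrees, less where a joint would pass 70% of its speed; a pose out of reach is approached as far as the arm can. A call is refused whole if a number of a shift passes 62.5 or a number of a turn 10.7, either way. A call with a gripper value outside its range is refused whole. The fingers move at their own pace and stop on an object; the grip force is fixed at half the most. Time passes only in rows, so rows that do not move let the fingers close. It gives the time, the measured TCP pose, the force and the opening at its end, in the units of the state.
- ctrl.sense(): the state, without advancing time (a new reading comes with each control period).
- ctrl.grab_frame(name): name is "scene" or "side" or "wrist"; returns the picture (384x512x3 uint8, red, green, blue); there is no depth.
- ctrl.calibration(name): a dict with "K" (3x3 intrinsics, pixels), "origin" and "orientation" of the camera in the world; the wrist camera has in their place "tool_from_camera" (4x4, takes a point from camera to tool coordinates, whose origin is the TCP and whose axes are the flange's). Camera axes: x right, y down, z forward; pixel columns grow to the right and rows downward; lengths in m; the calibration is good to about 2 mm. A picture is of the moment at which its call begins: read the wrist's pose just before it. calibration takes no time and is no camera call.
- ctrl.hand_in(): hands the job in, once; it reports no verdict.
The state is a dict: "time": time; "qpos": joint angles; "dq": joint speeds; "joint_efforts": joint torques, N m; "ee_pos": TCP position; "tcp_rot": TCP orientation; "contact_force": force on the tool from outside, world axes, zero at the start; "torque": the same for the moment, N m; "finger_gap": finger opening in m.
Only numpy, scipy, OpenCV 4.12 (cv2) and the standard library are available. Lean on these libraries where they do the work, as an engineer would, in place of code of your own. Each camera call takes 0.05 s, during which the arm holds its last target. There are 200 camera calls.

## Working session

There is one attempt and no reset: what is moved stays moved. The work goes in short steps, Python scripts to look and compute and a shell command to move; the robot and the scene stay as the last step left them, time stands still between calls to the robot, and variables do not carry over. Pictures are saved under pics/ and viewed, about 8 in all and at most 12, crops included, and the job is handed in when it is done.

```bash
mkdir -p pics
cat > h.py <<'E'
import numpy as np, cv2
from scipy.spatial.transform import Rotation as R
from bench import ctrl
def cam(name):
    c=ctrl.calibration(name); K=np.array(c["K"])
    if "origin" in c:
        o=np.array(c["origin"]); q=np.array(c["orientation"])
        M=R.from_quat(q).as_matrix() if q.size==4 else q.reshape(3,3)
        return K,o,M
    s=ctrl.sense(); T=np.array(c["tool_from_camera"]); A=R.from_quat(s["tcp_rot"]).as_matrix()
    return K,A@T[:3,3]+np.array(s["ee_pos"]),A@T[:3,:3]
def ray(C,u,v,z):
    K,o,M=C; d=M@np.linalg.solve(K,[u,v,1]); return o+d*(z-o[2])/d[2]
def proj(C,p):
    K,o,M=C; q=K@(M.T@(np.asarray(p)-o)); return q[:2]/q[2]
def grab(name,fn):
    C=cam(name); im=ctrl.grab_frame(name); cv2.imwrite("pics/"+fn,cv2.cvtColor(np.array(im),cv2.COLOR_RGB2BGR)); return C,np.array(im)
E
python3 - <<'E'
from h import *
print(ctrl.sense())
for n in("scene","side"):
    C,im=grab(n,n+"0.png"); print(n,C)
print(ctrl.calibration("wrist"))
a=cv2.imread("pics/scene0.png");b=cv2.imread("pics/side0.png")
E
```

```text
{'time': 0.0, 'qpos': array([-1.23031151e+00,  3.79427802e-01,  1.73476754e+00, -2.64385405e-05,
        1.02850438e+00, -3.33072860e-02]), 'dq': array([-6.09563144e-04, -1.70526366e-04,  8.76046266e-05, -4.10999400e-04,
        1.29727759e-03, -1.18446799e-04]), 'joint_efforts': array([ 2.07674770e-03, -7.63737273e+01, -4.34355390e+01,  6.52651442e-02,
        4.23827022e-02, -1.06722043e-04]), 'ee_pos': array([ 0.25545983, -0.65130815,  0.22128136]), 'tcp_rot': array([ 9.82584293e-01,  1.85816579e-01, -9.58678154e-05, -5.45282603e-04]), 'contact_force': array([0.3054531 , 0.49587675, 0.03705267]), 'torque': array([ 0.01349004, -0.00032549,  0.01105105]), 'finger_gap': 0.09112951723877262}
scene (array([[396.77824174,   0.        , 260.71924768],
       [  0.        , 396.77824174, 194.16670439],
       [  0.        ,   0.        ,   1.        ]]), array([1.0909771 , 0.35854515, 0.91175223]), array([[-0.54553203,  0.66788901, -0.50627964],
       [ 0.83807215,  0.43079577, -0.33473882],
       [-0.00546525, -0.60690961, -0.79475207]]))
side (array([[438.42570923,   0.        , 249.90636922],
       [  0.        , 438.42570923, 189.25069648],
       [  0.        ,   0.        ,   1.        ]]), array([0.50228833, 0.81311919, 0.96947562]), array([[-0.99751517, -0.04199522,  0.05656761],
       [-0.06914673,  0.73742869, -0.67187623],
       [-0.01349899, -0.67411819, -0.73850013]]))
{'K': array([[269.06128503,   0.        , 252.30365646],
       [  0.        , 269.06128503, 190.6495498 ],
       [  0.        ,   0.        ,   1.        ]]), 'tool_from_camera': array([[ 1.63758187e-05, -9.69534193e-01, -2.44956012e-01,
         6.75945688e-02],
       [ 9.99999402e-01,  2.83730064e-04, -1.05614958e-03,
         7.08073167e-04],
       [ 1.09347452e-03, -2.44955848e-01,  9.69533618e-01,
        -1.63806568e-01],
       [ 0.00000000e+00,  0.00000000e+00,  0.00000000e+00,
         1.00000000e+00]])}
```

View pics/scene0.png

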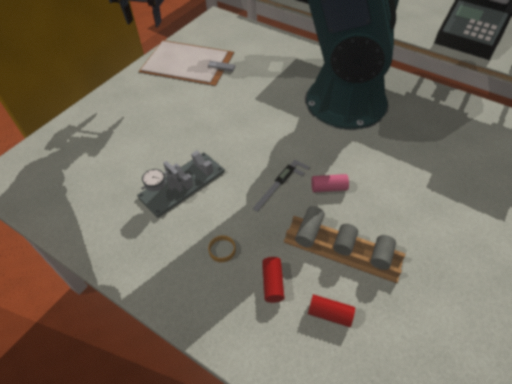

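View pics/side0.png

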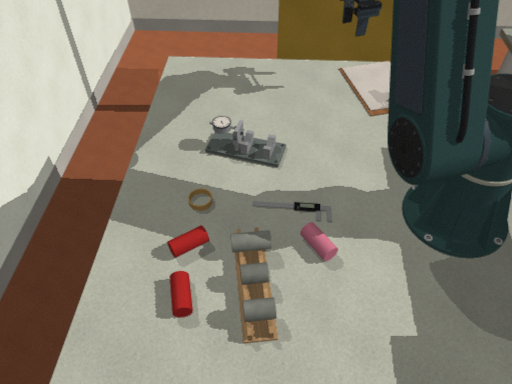

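The scene view shows the long core at about (312,226) in the rack's end notch, with the dial at (153,177). In the side view they are at (251,242) and (222,122). The ring, caliper and red/pink decoys are all clear of both.

Run:
```python
from h import *
S=cam("scene");D=cam("side")
def two(a,b):
    A=[];B=[]
    for C,p in((S,a),(D,b)):
        K,o,M=C; d=M@np.linalg.solve(K,[*p,1]); d/=np.linalg.norm(d); P=np.eye(3)-np.outer(d,d); A.append(P);B.append(P@o)
    return np.linalg.lstsq(np.vstack(A),np.hstack(B),rcond=None)[0]
for n,a,b,z in(("long",(312,226),(251,242),.055),("mid",(346,238),(254,273),.055),("end",(384,252),(260,309),.055),("dial",(153,177),(222,122),.099),("ring",(222,248),(201,200),.01),("calip",(284,178),(295,207),.005)):
    print(n,ray(S,*a,z).round(3),ray(D,*b,z).round(3),two(a,b).round(3))
for p in((207,150),(279,163),(286,150),(213,134)): print("plate side",ray(D,*p,.015).round(3))
for p in((156,215),(224,172),(203,152),(138,194)): print("plate scene",ray(S,*p,.015).round(3))
for p in((237,232),(243,338),(277,340),(268,236)): print("rack side",ray(D,*p,.03).round(3))
```

```text
long [0.56  0.164 0.055] [0.557 0.162 0.055] [0.558 0.162 0.053]
mid [0.545 0.252 0.055] [0.544 0.253 0.055] [0.544 0.252 0.053]
end [0.531 0.347 0.055] [0.524 0.345 0.055] [0.526 0.345 0.05 ]
dial [ 0.681 -0.257  0.099] [ 0.676 -0.258  0.099] [ 0.677 -0.262  0.094]
ring [ 0.718 -0.01   0.01 ] [ 0.715 -0.01   0.01 ] [ 0.716 -0.012  0.006]
calip [0.425 0.002 0.005] [ 0.442 -0.003  0.005] [0.442 0.012 0.026]
plate side [ 0.725 -0.218  0.015]
plate side [ 0.493 -0.171  0.015]
plate side [ 0.472 -0.232  0.015]
plate side [ 0.716 -0.297  0.015]
plate scene [ 0.735 -0.221  0.015]
plate scene [ 0.509 -0.156  0.015]
plate scene [ 0.479 -0.259  0.015]
plate scene [ 0.709 -0.313  0.015]
rack side [0.598 0.114 0.03 ]
rack side [0.559 0.405 0.03 ]
rack side [0.483 0.404 0.03 ]
rack side [0.515 0.123 0.03 ]
```

```bash
python3 -m inch '[[1,30,42,4,0,0,-3.5],[1,30,42,4,0,0,-3.5],[1,30,42,4,0,0,-3.5],[1,30,42,4,0,0,-3.5],[1,30,42,4,0,0,-3.5],[1,30,42,4,0,0,-3.5],[1,30,42,4,0,0,-3.5],[1,30,42,4,0,0,-3.5],[1,30,42,4,0,0,-3.5],[1,30,42,4,0,0,-3.5],[1,0,0,0,0,0,0],[1,0,0,0,0,0,0]]'
python3 - <<'E'
from h import *
C,im=grab("wrist","w1.png"); np.savez("w1.npz",K=C[0],o=C[1],M=C[2])
E
```

```text
time: 1.6
ee_pos: [0.5553, -0.2317, 0.2616]
tcp_rot: [0.993, -0.118, -0.0, -0.0]
contact_force: [0.1, -0.0, -0.1]
finger_gap: 0.0912
```

View pics/w1.png

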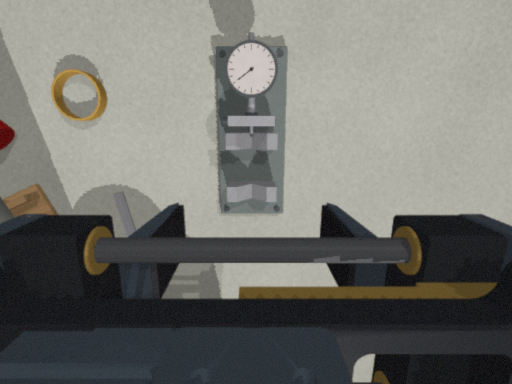

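Wrist view: dial centre at (251,69), plate corners near (217,46), (287,47), (283,212) and (220,211), upright top near (251,121), V-blocks near rows 141 and 193. I'll enlarge it to pick edges precisely.

Run:
```python
from h import *
im=cv2.imread("pics/w1.png"); c=im[35:220,195:310]
cv2.imwrite("pics/w1c.png",cv2.resize(cv2.convertScaleAbs(c,alpha=1.5),None,fx=4,fy=3.2,interpolation=cv2.INTER_CUBIC)[:600])
C=cam("wrist")
m=cv2.inRange(im[40:100,220:285],(150,150,150),(255,255,255))
n,l,st,ce=cv2.connectedComponentsWithStats(m); i=1+st[1:,4].argmax() 
g=cv2.cvtColor(im,cv2.COLOR_BGR2GRAY).astype(int)
print(st[:4])
ci=cv2.HoughCircles(cv2.medianBlur(g.astype('uint8'),3)[30:110,210:300],cv2.HOUGH_GRADIENT,1,50,param1=100,param2=15,minRadius=18,maxRadius=32); print(ci+[[[210,30,0]]])
# plate side edges: per row, strongest gradient columns
for v in (60,100,112,165,170,175,178,206):
    r=np.diff(cv2.GaussianBlur(g.astype('uint8'),(3,3),0)[v].astype(int)); a=205+r[205:235].argmin(); b=270+r[270:300].argmax()
    print(v,a,b,ray(C,a+.5,v,.015).round(4),ray(C,b+.5,v,.015).round(4))
```

```text
[[   0    0   65   60 2068]
 [   8    3   47   51 1832]]
[[[250.5         68.5         24.60000038]]]
60 209 286 [ 0.7176 -0.2106  0.015 ] [ 0.6923 -0.3154  0.015 ]
100 215 285 [ 0.6643 -0.2045  0.015 ] [ 0.6405 -0.3031  0.015 ]
112 216 285 [ 0.6479 -0.2015  0.015 ] [ 0.6241 -0.2997  0.015 ]
165 217 283 [ 0.5721 -0.1821  0.015 ] [ 0.5483 -0.2807  0.015 ]
170 217 283 [ 0.5646 -0.18    0.015 ] [ 0.5406 -0.2791  0.015 ]
175 217 283 [ 0.557  -0.1779  0.015 ] [ 0.533  -0.2774  0.015 ]
178 217 283 [ 0.5524 -0.1767  0.015 ] [ 0.5283 -0.2765  0.015 ]
206 219 282 [ 0.5077 -0.1677  0.015 ] [ 0.4841 -0.2655  0.015 ]
```

View pics/w1c.png

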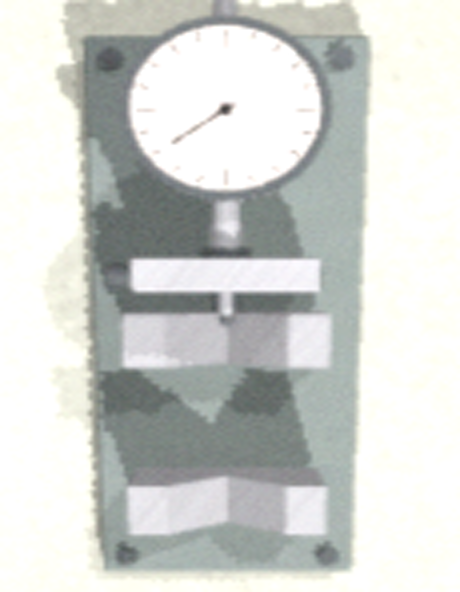

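```bash
cat >> h.py <<'E'
def wc():
    d=np.load("w1.npz"); return d["K"],d["o"],d["M"]
E
python3 - <<'E'
from h import *
C=wc(); t=np.radians(-13.5); u=np.array([np.cos(t),np.sin(t)]); n=np.array([-u[1],u[0]])
d=ray(C,250.5,68.5,.099)[:2]; o=d-.12*u; print("origin from dial",o)
b=np.array([ray(C,195+x/4,35+y/3.2,.055)[:2] for x,y in((122,313),(330,313),(122,367),(330,367),(127,487),(327,487),(127,534),(327,534))])
print("origin blocks",b.mean(0)); c=b.mean(0)
print("local", np.c_[(b-c)@u,(b-c)@n].round(4))
up=b[:4].mean(0)-b[4:].mean(0); print("ang",np.degrees(np.arctan2(up[1],up[0])),np.linalg.norm(up))
for x,y in((132,258),(320,258),(132,292),(320,292)):
    p=ray(C,195+x/4,35+y/3.2,.096)[:2]-c; print("upright",(p@u).round(4),(p@n).round(4))
E
```

```text
origin from dial [ 0.56218427 -0.23227473]
origin blocks [ 0.56103171 -0.23302418]
local [[ 0.0487  0.0351]
 [ 0.0487 -0.0349]
 [ 0.0262  0.0357]
 [ 0.0261 -0.0354]
 [-0.0266  0.0352]
 [-0.0266 -0.0355]
 [-0.0483  0.0358]
 [-0.0483 -0.036 ]]
ang -13.292500787256172 0.07485850016370438
upright 0.0701 0.0277
upright 0.0701 -0.0278
upright 0.0579 0.0279
upright 0.0579 -0.028
```

```bash
python3 -m inch '[[1,-8,42,0,0,0,2.6],[1,-8,42,0,0,0,2.6],[1,-8,42,0,0,0,2.6],[1,-8,42,0,0,0,2.6],[1,-8,42,0,0,0,2.6],[1,-8,42,0,0,0,2.6],[1,-8,42,0,0,0,2.6],[1,-8,42,0,0,0,2.6],[1,-8,42,0,0,0,2.6],[1,0,0,0,0,0,0],[1,0,0,0,0,0,0]]'
python3 - <<'E'
from h import *
C,im=grab("wrist","w2.png"); np.savez("w1.npz",K=C[0],o=C[1],M=C[2])
E
```

```text
time: 3.02
ee_pos: [0.4837, 0.1453, 0.2618]
tcp_rot: [0.996, 0.085, -0.0, 0.0]
contact_force: [0.8, -0.5, 0.1]
finger_gap: 0.0909
```

View pics/w2.png

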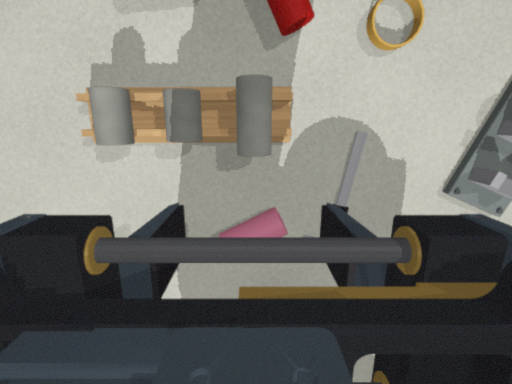

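Wrist view: the long core spans columns 237–272 and rows 75–157, almost straight under the camera. The rack strips' outer edges are at about rows 87 and 143, columns 80–291.

Run:
```python
from h import *
C=wc(); im=cv2.imread("pics/w2.png").astype(int)
s=im.max(2)-im.min(2); m=((s<18)&(im.max(2)<115)).astype('uint8')
q=m[60:170,225:285]
m2=cv2.morphologyEx(q,cv2.MORPH_OPEN,np.ones((5,5)));n,l,st,ce=cv2.connectedComponentsWithStats(m2);print(st,ce)
i=1+st[1:,4].argmax(); c=cv2.findContours((l==i).astype('uint8'),0,2)[0][0]; print(cv2.minAreaRect(c))
g=cv2.GaussianBlur(im.mean(2).astype('uint8'),(3,3),0).astype(int)
L=[]
for v in range(90,146,6): 
    r=np.abs(np.diff(g[v])); L.append((v,228+r[228:247].argmax(),262+r[262:282].argmax()))
print(L)
U=[]
for u in range(242,268,4):
    r=np.abs(np.diff(g[:,u])); U.append((u,66+r[66:86].argmax(),147+r[147:166].argmax()))
print(U)
W=[]  # rack wood: strips rows at columns left/right of core
hsv=cv2.cvtColor(im.astype('uint8'),cv2.COLOR_BGR2HSV)
w=cv2.inRange(hsv,(5,80,40),(25,255,255))
for u in (146,152,158,210,216,222,228,279,285):
    k=np.where(w[60:170,u])[0]+60; W.append((u,k.min(),k.max(),[ray(C,u,k.min()-.5,.037)[:2].round(4).tolist(),ray(C,u,k.max()+.5,.037)[:2].round(4).tolist()]))
for x in W: print(x)
```

```text
[[   0    0   60  110 5552]
 [  11   16   21   80  925]
 [  40   17    7   21  123]] [[31.15309798 56.09924352]
 [17.76432432 48.65513514]
 [43.13821138 26.26829268]]
((21.0, 55.5), (79.0, 20.0), 90.0)
[(90, np.int64(235), np.int64(271)), (96, np.int64(235), np.int64(271)), (102, np.int64(235), np.int64(270)), (108, np.int64(235), np.int64(280)), (114, np.int64(235), np.int64(271)), (120, np.int64(235), np.int64(271)), (126, np.int64(235), np.int64(271)), (132, np.int64(228), np.int64(271)), (138, np.int64(236), np.int64(271)), (144, np.int64(236), np.int64(281))]
[(242, np.int64(74), np.int64(155)), (246, np.int64(74), np.int64(164)), (250, np.int64(73), np.int64(163)), (254, np.int64(74), np.int64(156)), (258, np.int64(73), np.int64(156)), (262, np.int64(74), np.int64(156)), (266, np.int64(75), np.int64(155))]
(146, np.int64(87), np.int64(141), [[0.5729, 0.3065], [0.4991, 0.3011]])
(152, np.int64(87), np.int64(141), [[0.5743, 0.2985], [0.5006, 0.2927]])
(158, np.int64(87), np.int64(142), [[0.5757, 0.2905], [0.5006, 0.2841]])
(210, np.int64(87), np.int64(141), [[0.5876, 0.2209], [0.5146, 0.2112]])
(216, np.int64(87), np.int64(141), [[0.589, 0.2129], [0.5161, 0.2028]])
(222, np.int64(87), np.int64(141), [[0.5904, 0.2049], [0.5175, 0.1944]])
(228, np.int64(87), np.int64(141), [[0.5918, 0.1968], [0.519, 0.186]])
(279, np.int64(87), np.int64(141), [[0.6035, 0.1286], [0.5313, 0.1144]])
(285, np.int64(87), np.int64(141), [[0.6049, 0.1206], [0.5327, 0.106]])
```

Run:
```python
from h import *
C=wc(); print(C[1])
a=[ray(C,u,v,.01)[:2] for u in(150,285) for v in(86.5,141.5)]
m1=(a[0]+a[1])/2;m2=(a[2]+a[3])/2; d=m1-m2; t=np.degrees(np.arctan2(-d[0],d[1])); print("rack ang",t,"width",np.linalg.norm(a[0]-a[1]))
t=np.radians(t);u=np.array([np.cos(t),np.sin(t)]);n=np.array([-u[1],u[0]])
e=[ray(C,254,v,.074)[:2] for v in(74,156)]; print("core len",np.linalg.norm(e[0]-e[1]),"c",(e[0]+e[1])/2)
s=[ray(C,c+.5,115,.052)[:2] for c in(235,271)]; print("dia",np.linalg.norm(s[0]-s[1]),"c",(s[0]+s[1])/2)
c=(e[0]+e[1])/2; c=c+n*(((s[0]+s[1])/2-c)@n); print("core",c,"rack x offset",(c-m1)@u,(c-m2)@u)
mid=c-u*((c-m2)@u); print("mid of strips at core",mid)
S=ctrl.sense(); x=R.from_quat(S["tcp_rot"]).as_matrix()[:,0]; print("tool ang",np.degrees(np.arctan2(x[1],x[0])),S["ee_pos"])
```

```text
[0.55065754 0.15597329 0.42561458]
rack ang 9.762786231676712 width 0.07906152115582489
core len 0.09950563647354405 c [0.55829283 0.15541943]
dia 0.04813938163097212 c [0.56053211 0.15637065]
core [0.55819825 0.15596908] rack x offset -0.003951656300616911 -0.003951656300616913
mid of strips at core [0.56209268 0.15663916]
tool ang 9.730385159865635 [0.4837571  0.14513555 0.26183072]
```

```bash
python3 -m inch '[[0.85,39,6,-20,0,0,0],[0.85,38,5,-20,0,0,0],[0.85,0,0,-30,0,0,0],[0.85,0,0,-35,0,0,0],[0.85,0,0,-35,0,0,0],[0.85,0,0,-30,0,0,0],[0.85,0,0,-20,0,0,0],[0.85,0,0,0,0,0,0],[0.85,0,0,0,0,0,0]]'
```

```text
time: 4.2
ee_pos: [0.5613, 0.1572, 0.0729]
tcp_rot: [0.996, 0.085, 0.001, -0.0]
contact_force: [0.2, -1.1, 0.3]
finger_gap: 0.0775
```

```bash
python3 -m inch '[[0.85,0,-0.8,-14,0,0,0],[0.85,0,0,-12,0,0,0],[0.85,0,0,0,0,0,0],[0,0,0,0,0,0,0],[0,0,0,0,0,0,0],[0,0,0,0,0,0,0],[0,0,0,0,0,0,0],[0,0,0,0,0,0,0],[0,0,0,0,0,0,0]]'
```

```text
time: 5.32
ee_pos: [0.5606, 0.1566, 0.046]
tcp_rot: [0.996, 0.086, -0.0, -0.0]
contact_force: [-2.2, 2.4, 3.7]
finger_gap: 0.0474
```

```bash
python3 -m inch '[[0,0,0,10,0,0,0],[0,0,0,20,0,0,0],[0,0,0,0,0,0,0],[0,0,0,0,0,0,0]]'
```

```text
time: 5.82
ee_pos: [0.5606, 0.1565, 0.0762]
tcp_rot: [0.996, 0.086, 0.0, -0.0]
contact_force: [0.3, 0.7, -4.5]
finger_gap: 0.0476
```

```bash
python3 -m inch '[[0,0,0,32,0,0,0],[0,0,-10,32,0,0,-0.7],[0,-1,-42,0,0,0,-2.5],[0,-1,-42,0,0,0,-2.5],[0,-1,-42,0,0,0,-2.5],[0,-1,-42,0,0,0,-2.5],[0,-1,-42,0,0,0,-2.5],[0,-1,-42,0,0,0,-2.5],[0,-1,-42,0,0,0,-2.5],[0,-1,-42,0,0,0,-2.5],[0,-0.5,-41,0,0,0,-2.5],[0,0,0,0,0,0,0]]'
python3 - <<'E'
from h import *
C,im=grab("side","s1.png");S=ctrl.sense(); x=R.from_quat(S["tcp_rot"]).as_matrix(); print("ang",np.degrees(np.arctan2(x[1,0],x[0,0])),x[2],S["ee_pos"],S["contact_force"])
_,w=grab("wrist","w3.png"); a=cv2.imread("pics/s1.png")[90:190,170:320]; b=cv2.imread("pics/w3.png")
cv2.imwrite("pics/both.png",np.vstack([cv2.resize(a,(450,300),interpolation=2),cv2.resize(b[0:341],(450,300))]))
E
```

```text
time: 7.32
ee_pos: [0.5518, -0.2327, 0.1395]
tcp_rot: [0.993, -0.118, -0.0, 0.0]
contact_force: [0.2, 0.3, -5.1]
finger_gap: 0.0473
ang -13.482224135109476 [-9.21176075e-04 -2.41457238e-04 -9.99999547e-01] [ 0.5515748  -0.2313052   0.13930115] [-0.24571011  1.15014718 -4.61436061]
```

View pics/both.png

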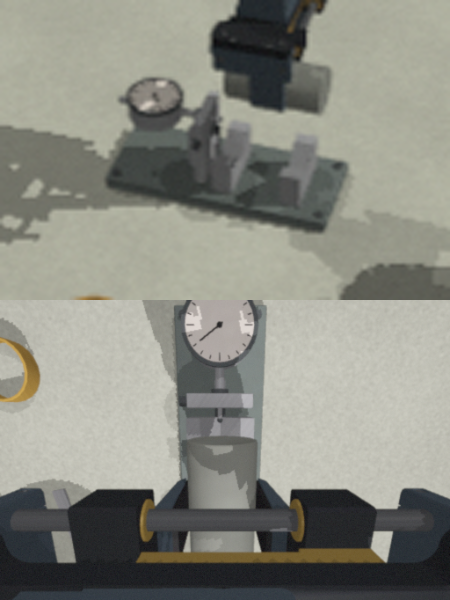

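The side and wrist views show the core held level and centred above the V-blocks, short of the upright. In the wrist picture the dial is at about (250,28) and the core's far end at about row 160.

Run:
```python
from h import *
C=cam("wrist"); S=ctrl.sense(); p=np.array(S["ee_pos"]); t=np.radians(-13.4); u=np.array([np.cos(t),np.sin(t)]); n=np.array([-u[1],u[0]])
im=cv2.imread("pics/w3.png"); g=cv2.GaussianBlur(cv2.cvtColor(im,cv2.COLOR_BGR2GRAY),(3,3),0).astype(int)
O=np.array([.5613,-.2328])
def loc(q): return ((q[:2]-O)@u).round(4),((q[:2]-O)@n).round(4)
print("tcp",loc(p))
ax=p[2]+.004
for v in(166,172,178,184,190):
    r=np.diff(g[v]); a=205+np.abs(r[205:222]).argmax(); b=280+np.abs(r[280:302]).argmax()
    A=ray(C,a+.5,v,ax+.003);B=ray(C,b+.5,v,ax+.003); print(v,a,b,loc(A),loc(B),"mid y",(loc(A)[1]+loc(B)[1])/2)
for c in(235,245,255,265):
    r=np.diff(g[145:172,c]); print("end",c,145+np.argsort(-abs(r))[:3],loc(ray(C,c,145+abs(r).argmax()+.5,ax+.024)))
r=np.diff(g[113]); a=200+np.abs(r[200:225]).argmax(); b=275+np.abs(r[275:300]).argmax(); print("upright",a,b,loc(ray(C,a+.5,113,.096)),loc(ray(C,b+.5,113,.096)))
for c in(225,232,270,278):
    r=np.diff(g[98:126,c]); print(c,98+np.sort(np.argsort(-abs(r))[:4]))
print("blocks near edge up pred",proj(C,[*(O+.058*u),.096]),proj(C,[*(O+.12*u),.099]))
```

```text
tcp (np.float64(-0.01), np.float64(0.0001))
166 206 296 (np.float64(0.0334), np.float64(0.0259)) (np.float64(0.0334), np.float64(-0.027)) mid y -0.0005500000000000001
172 205 296 (np.float64(0.0298), np.float64(0.0266)) (np.float64(0.0298), np.float64(-0.0271)) mid y -0.0002500000000000002
178 205 296 (np.float64(0.0262), np.float64(0.0268)) (np.float64(0.0262), np.float64(-0.0273)) mid y -0.0002500000000000002
184 208 295 (np.float64(0.0226), np.float64(0.0251)) (np.float64(0.0226), np.float64(-0.0268)) mid y -0.0008500000000000001
190 211 295 (np.float64(0.0189), np.float64(0.0235)) (np.float64(0.0189), np.float64(-0.027)) mid y -0.0017499999999999998
end 235 [164 163 167] (np.float64(0.0375), np.float64(0.0077))
end 245 [154 153 164] (np.float64(0.0426), np.float64(0.0026))
end 255 [164 165 153] (np.float64(0.0375), np.float64(-0.0024))
end 265 [154 153 164] (np.float64(0.0426), np.float64(-0.0074))
upright 201 298 (np.float64(0.0649), np.float64(0.0366)) (np.float64(0.0649), np.float64(-0.0351))
225 [105 106 121 122]
232 [105 106 121 122]
270 [105 106 121 122]
278 [105 106 121 122]
blocks near edge up pred [250.99592935 122.64667724] [250.84120702  28.37155821]
```

```bash
python3 -m inch '[[0,0,0,-20,0,0,0],[0,0,0,-25,0,0,0],[0,0,0,-15,0,0,0],[0,0,0,-6,0,0,0],[0,0,0,-3,0,0,0],[0,0,0,0,0,0,0],[0,0,0,0,0,0,0]]'
```

```text
time: 8.3
ee_pos: [0.5524, -0.2307, 0.0715]
tcp_rot: [0.993, -0.117, 0.0, 0.0]
contact_force: [0.9, 0.2, -5.4]
finger_gap: 0.0474
```

```bash
python3 -m inch '[[0,0,0,-1,0,0,0],[0,0,0,-1,0,0,0],[0,0,0,-1,0,0,0],[0,0,0,0,0,0,0],[0,0,0,0,0,0,0]]'
```

```text
time: 8.93
ee_pos: [0.5521, -0.2305, 0.0679]
tcp_rot: [0.993, -0.117, 0.0, -0.0]
contact_force: [0.4, 0.4, -4.0]
finger_gap: 0.0474
```

```bash
python3 -m inch '[[0,0,0,-1,0,0,0],[0,0,0,-1,0,0,0],[0,0,0,-1,0,0,0],[0,0,0,0,0,0,0],[0,0,0,0,0,0,0]]'
```

```text
time: 9.55
ee_pos: [0.5522, -0.2304, 0.065]
tcp_rot: [0.993, -0.117, 0.0, -0.0]
contact_force: [1.6, 4.4, -1.0]
finger_gap: 0.0475
```

```bash
python3 -m inch '[[0,0.1,0.6,0,0,0,0],[0,0,0,-0.5,0,0,0],[0,0,0,0,0,0,0],[0,0,0,0,0,0,0]]'
```

```text
time: 10.05
ee_pos: [0.5523, -0.2298, 0.0645]
tcp_rot: [0.993, -0.117, 0.0, -0.0]
contact_force: [0.7, 4.1, 0.6]
finger_gap: 0.0475
```

```bash
python3 -m inch '[[0,0.1,0.6,0,0,0,0],[0,0,0,-0.5,0,0,0],[0,0,0,0,0,0,0],[0,0,0,0,0,0,0]]'
```

```text
time: 10.55
ee_pos: [0.5523, -0.2294, 0.0641]
tcp_rot: [0.993, -0.117, 0.0, 0.0]
contact_force: [-3.0, 0.4, 4.5]
finger_gap: 0.0476
```

```bash
python3 -c "
from h import *
s=ctrl.sense();print(s['contact_force'],s['torque'])"
python3 -m inch '[[0,0,0,0.3,0,0,0],[0,1.46,-0.35,0,0,0,0],[0,1.46,-0.35,0,0,0,0],[0,1.46,-0.35,0,0,0,0],[0,0,0,0,0,0,0]]'
```

```text
[-2.99123583  0.40404303  4.50689215] [ 0.14033188  0.49536228 -0.28946893]
time: 11.18
ee_pos: [0.5569, -0.2304, 0.0642]
tcp_rot: [0.993, -0.116, 0.0, 0.0]
contact_force: [-0.8, -0.9, -3.1]
finger_gap: 0.0474
```

```bash
python3 -m inch '[[0,1.46,-0.35,-0.1,0,0,0],[0,1.46,-0.35,0,0,0,0],[0,1.46,-0.35,0,0,0,0],[0,0,0,0,0,0,0]]'
```

```text
time: 11.68
ee_pos: [0.5612, -0.2314, 0.0642]
tcp_rot: [0.993, -0.116, 0.0, 0.0]
contact_force: [-2.3, -1.7, 1.2]
finger_gap: 0.0475
```

```bash
python3 -m inch '[[0,0.97,-0.23,0,0,0,0],[0,0.97,-0.23,0,0,0,0],[0,0,0,0,0,0,0],[0,0,0,0,0,0,0]]'
```

```text
time: 12.18
ee_pos: [0.5631, -0.2319, 0.0642]
tcp_rot: [0.993, -0.117, 0.0, 0.0]
contact_force: [-3.0, -2.2, 1.3]
finger_gap: 0.0474
```

```bash
python3 -m inch '[[0,0.5,-0.12,0,0,0,0],[0,0.5,-0.12,0,0,0,0],[0,0,0,0,0,0,0],[0,0,0,0,0,0,0]]'
```

```text
time: 12.68
ee_pos: [0.564, -0.2321, 0.0641]
tcp_rot: [0.993, -0.117, -0.0, 0.0]
contact_force: [-4.0, -2.1, 3.1]
finger_gap: 0.0478
```

```bash
python3 -m inch '[[0,0.5,-0.12,0,0,0,0],[0,0,0,0,0,0,0],[0,0,0,0,0,0,0]]'
```

```text
time: 13.05
ee_pos: [0.5643, -0.2322, 0.0641]
tcp_rot: [0.993, -0.117, -0.0, -0.0]
contact_force: [-6.5, -2.1, 4.2]
finger_gap: 0.0477
```

```bash
python3 -m inch '[[0,0.5,-0.12,0,0,0,0],[0,0,0,0,0,0,0],[0,0,0,0,0,0,0]]'
python3 - <<'E'
from h import *
C,im=grab("wrist","w4.png"); im=cv2.imread("pics/w4.png")
cv2.imwrite("pics/w4c.png",cv2.resize(im[0:225,170:330],None,fx=2.6,fy=2.6,interpolation=2))
S=ctrl.sense();print(S["contact_force"],S["torque"])
O=np.array([.5613,-.2328]);t=np.radians(-13.4); u=np.array([np.cos(t),np.sin(t)])
print(np.dot(S["ee_pos"][:2]-O,u),"stop-end rows pred",proj(C,[*(O+.05*u),.092]),"upright",proj(C,[*(O+.058*u),.096]))
E
```

```text
time: 13.42
ee_pos: [0.5643, -0.2322, 0.0641]
tcp_rot: [0.993, -0.117, -0.001, -0.0]
contact_force: [-8.9, -1.7, 6.9]
finger_gap: 0.0477
[-8.67912714 -2.0684623   6.95594517] [-0.21347523  1.62697547 -0.25058392]
0.002824717646034755 stop-end rows pred [252.75284072 165.17510062] upright [252.77085056 150.14432289]
```

View pics/w4c.png

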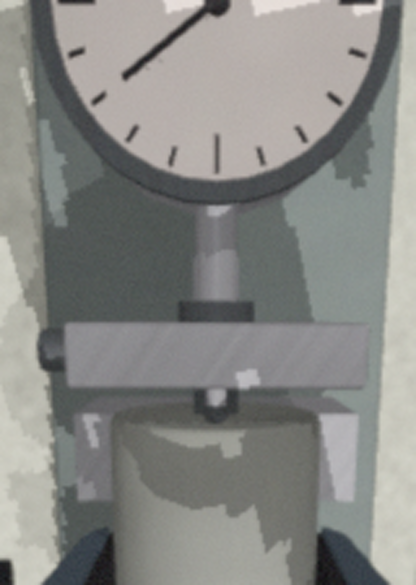

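The core is home: its end's top edge is at row ~164 against 165 predicted for the stop, and the TCP no longer advances while the axial force rises. The sideways force is about -4 N, so I'll ease that off and press down.

```bash
python3 -m inch '[[0,-0.12,-0.5,-0.3,0,0,0],[0,0,0,-0.5,0,0,0],[0,0,0,-0.3,0,0,0],[0,0,0,0,0,0,0],[0,0,0,0,0,0,0],[0,0,0,0,0,0,0]]'
```

```text
time: 14.22
ee_pos: [0.5644, -0.2323, 0.064]
tcp_rot: [0.993, -0.117, -0.001, -0.0]
contact_force: [-14.6, 5.4, 24.7]
finger_gap: 0.0478
```

```bash
python3 -m inch '[[0,-0.5,0.12,0.4,0,0,0],[0,0,0,0,0,0,0],[0,0,0,0,0,0,0],[0,0,0,0,0,0,0]]'
```

```text
time: 14.72
ee_pos: [0.5643, -0.2322, 0.064]
tcp_rot: [0.993, -0.117, -0.0, -0.0]
contact_force: [-8.5, 4.0, 14.4]
finger_gap: 0.0475
```

```bash
python3 -m inch '[[0,0,0,0,0,0,0],[0,0,0,0,0,0,0],[0,0,0,0,0,0,0],[0,0,0,0,0,0,0],[0,0,0,0,0,0,0],[0,0,0,0,0,0,0]]'
python3 - <<'E'
from h import *
C,im=grab("wrist","w5.png"); _,sc=grab("side","s5.png")
a=cv2.resize(cv2.imread("pics/w5.png")[0:225,170:330],None,fx=2.4,fy=2.4,interpolation=2); b=cv2.resize(cv2.imread("pics/s5.png")[90:190,190:300],(400,364),interpolation=2)
b=np.vstack([b,np.zeros((540-364,400,3),'uint8')]); cv2.imwrite("pics/fin.png",np.hstack([a,b]))
S=ctrl.sense();print(S["time"],S["contact_force"],S["ee_pos"],S["finger_gap"])
E
```

```text
time: 15.48
ee_pos: [0.5643, -0.2323, 0.064]
tcp_rot: [0.993, -0.117, -0.0, -0.0]
contact_force: [-8.7, 4.4, 15.1]
finger_gap: 0.0475
15.575 [-9.39099964  4.60643504 14.06690744] [ 0.56435835 -0.23227792  0.06399044] 0.04740177171982514
```

View pics/fin.png

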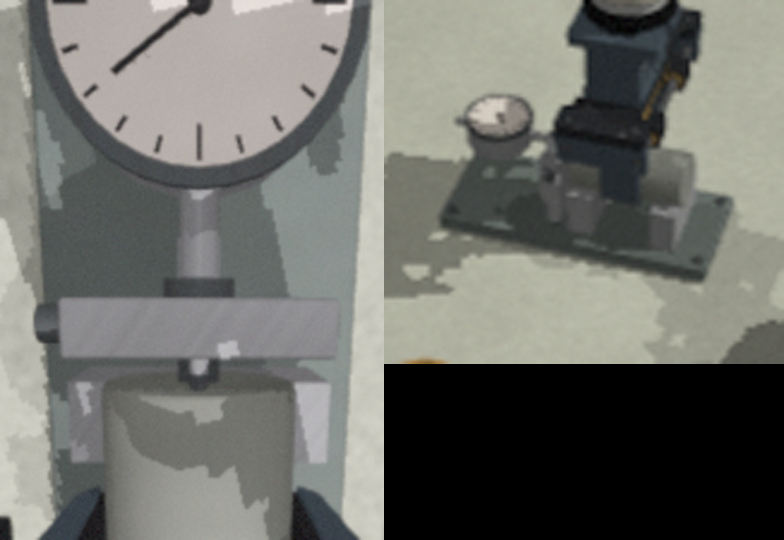

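```bash
python3 -c "
from bench import ctrl
print(ctrl.hand_in())"
```

```text
the job is handed in; nothing more can be done
None
```

I took the longest core from the rack's end notch and laid it in the V-blocks about 12 mm short of the stop. I then slid it home, pressed it down, and handed the job in at about 15.6 s with the fingers still gripping and pressing.

- **Forces:** the last readings were about 14–15 N straight down, about 10 N along the axis against the stop, and about 2 N sideways. That should put roughly 13 N on each V face; this is worked out from the tool force, as I could not measure the faces themselves. While I was setting the press it briefly reached about 25 N down, and I backed it off.
- **Position:** the tool stopped advancing while the axial force rose. The core's end edge was at about image row 164, where 165 was expected for contact with the stop, so it is home to within about 1 mm. The pose then held steady for over half a second.
- **Unconfirmed or off:** I could not read the plunger travel directly, and the dial needle looked the same before and after, so the plunger being in rests on the end-face position alone. The V's centre line turned out about 1 mm to the side of my camera estimate, which I corrected from the sideways force.
- **Left alone:** I did not touch the other cores, the ring or the caliper, but took no final picture of them.

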